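# Lay the washed serving boards to dry in an even row on the dish rack

## Robot

A 6-joint arm with a two-finger parallel gripper is mounted at the origin on the work surface. World frame = base frame: x ahead of the robot, y to its left, z up, the work surface at z = 0. Lengths are in m, angles in degrees, forces in N, time in s.
With the tool pointing down it reaches from about 0.35 to 0.775 m from the base axis. Payload 7.3 kg.
Tool frame: the origin (TCP) lies on the centre line of the jaws, within the pads' length; the fingertips stand 22 mm ahead of it and the grasp point (between the pads) lies 3 mm ahead of it; z points along the fingers, y is the line along which they close (so a half turn about z gives the same grasp; the last joint's range is limited). The gripper opens to 92 mm and grips with 3 to 60 N. Pads are 19 mm wide; open, the fingers measure 130 mm over their backs; the gripper's body (75 mm by 190 mm) begins 47 mm behind the grasp point.
Start: joints at [-71.562, 19.595, 87.324, -0, 73.075, -8.365], TCP at [0.237, -0.469, 0.249] pointing down, gripper open.
Joint ranges: [-145.02, 145.02], [-44.19, 115.74], [2.07, 154.8], [-57.11, 237.11], [16.16, 152.29], [-177.93, 177.93]. Speed limits (degrees/s): [147.25, 147.25, 180, 180, 180, 180].

## Interface

Orientations are given as a 3x3 rotation matrix whose columns are the frame's x, y, z axes.
In Python, from plant import * gives the robot as it stands.
- The arm moves only by the shell command python3 -m crank 'ROWS' [FORCE]. ROWS is text: rows parted by semicolons, each of 7 numbers parted by spaces: the shift along the tool's x, y, z in m, then the turn, a rotation vector about the tool's x, y, z in degrees, then the finger opening in m, from 0 to 0.0918. In form: dx dy dz ax ay az grip; .... A call has 1 to 20 rows; each row is the pose to reach, as a shift and turn from the pose commanded when the call began, along the tool's axes at that moment; what a row does not reach only later rows make up. A row lasts 1/12 s, in which the tool goes at most 41.7 mm and 7.16 degrees, less where a joint would pass 70% of its speed; a pose out of reach is approached as far as the arm can. A call with a gripper value outside its range is refused whole. The fingers move at their own pace and stop on an object; FORCE is the grip in N (left out, the last holds). Time passes only in rows, so rows that repeat a pose let the fingers close. It gives the time, the measured TCP pose, the force, the opening and the grip force at its end, in the units of the state.
- observe(): the state, without advancing time (a new reading comes with each control period).
- get_image(name): name is "side" or "top" or "wrist"; returns a dict with "img" (480x640x3 uint8, blue, green, red), "z_map" (480x640 float32, m along the optical axis (not along the pixel's ray), 0 where there is no reading), "fov_y" (degrees; the focal length in pixels is half the picture's height over the tangent of half this angle, whatever the lens; pixels are square), "cx", "cy" (the principal point, pixels), "eye" and "orientation" of the camera in the world. Camera axes: x right, y down, z forward; pixel columns grow to the right and rows downward; lengths in m; the calibration is good to about 2 mm. A picture is of the moment at which its call begins.
- finish_job(): hands the job in; it is judged then, once.
Trained networks look in a picture, given as the dict that the camera call returned (one of the last four; its "shot" number tells which), for a name from the list of things; names that differ only in an ending like _2 or _b are one class to them, and where a whole thing is asked for, a point or a joint stands for the part that bears it (a point fixed in the world has none). Each returns a list of dicts, best first, with "score" (0 to 1); they miss things now and then, are a little off and sometimes report something else, mostly with a low value. They report only what shows in the picture. A call takes as long as a camera call. They do not tell look-alikes from the thing itself.
- spot_in(thing, picture): "extent" ([left, top, width, height] in pixels, round what is visible of it).
- tip_of(thing, picture): "position" ([row, column] in pixels: a listed point, or the origin of a listed thing).
The state is a dict: "time": time; "qpos": joint angles; "joint_velocities": joint speeds; "tau": joint torques, N m; "ee_pos": TCP position; "ee_rot": TCP orientation; "contact_force": force on the tool from outside, world axes, zero at the start; "ft_torque": the same for the moment, N m; "grip_width": finger opening in m; "finger_force": force on a finger pad.
Only numpy, scipy, OpenCV 4.12 (cv2) and the standard library are available. Lean on these libraries where they do the work, as an engineer would, in place of code of your own. Each camera call takes 0.05 s, during which the arm holds its last target. There are 200 camera calls.

## Task

Push the dish rack's drip tray fully home first, before lifting any board onto the rack; then lay every small wooden serving board flat across both sloping rails, one to a bay, filling the bays from the sink end (the robot's right) without leaving one empty in between, and straighten the board that already lies there askew. Leave them at rest as an even row: each square to the rails, in the middle of its bay and overhanging front and back rail equally, with the cup, the bowl and the tray of spice bottles left where they are.

Things in the scene. Friction and masses are not known exactly. Their poses are not given: they have to be found in the camera images.
- rack: fixed red dish rack, 450 mm long (y), 215 deep (x; -x faces the robot), origin on the worktop below its middle. Two 10 mm rails along y, 100 mm apart, tops 95 mm (front) and 115 mm (rear) high: boards across them slope 12 deg, low end to the robot. Six pairs of 18 mm high tines on the rails, 82 mm apart, make five bays; rims 25 mm beyond a centred board's ends, 10 mm above the rail plane
- drip_tray (a joint): the grey drip tray under the rack: how far it is pulled out towards the robot (along the rack's -x), in m; 0 is fully home against its stop, 0.06 fully out; slides with about 1.5 N of friction and stays where it is left
- tray_tab (a point): middle of the top edge of the drip tray's grip, an upright tab 12 mm thick (along the rack's x), 100 mm wide (along y), its top 56 mm above the worktop; 74 mm of free room between it and the tray's front wall (27 mm high)
- bay0 (a point): bay number 1 counted from the sink end of the rack: where the centre of a board lies when it rests across both rails, square to them, centred between the tines and overhanging both rails equally (axes as the rack's; 82 mm from bay to bay along the rack's y); the sink is at the robot's right, the -y side
- bay1 (a point): bay number 2 counted from the sink end of the rack: where the centre of a board lies when it rests across both rails, square to them, centred between the tines and overhanging both rails equally (axes as the rack's; 82 mm from bay to bay along the rack's y)
- bay2 (a point): bay number 3 counted from the sink end of the rack: where the centre of a board lies when it rests across both rails, square to them, centred between the tines and overhanging both rails equally (axes as the rack's; 82 mm from bay to bay along the rack's y)
- bay3 (a point): bay number 4 counted from the sink end of the rack: where the centre of a board lies when it rests across both rails, square to them, centred between the tines and overhanging both rails equally (axes as the rack's; 82 mm from bay to bay along the rack's y)
- bay4 (a point): bay number 5 counted from the sink end of the rack: where the centre of a board lies when it rests across both rails, square to them, centred between the tines and overhanging both rails equally (axes as the rack's; 82 mm from bay to bay along the rack's y)
- board1: small washed serving board of plain wood, a bar 150 x 52 x 16 mm, about 0.1 kg, the same on both faces and both ends; origin at its centre, x along its 150 mm length, y across its 52 mm width, z through its 16 mm thickness; at the start flat on the worktop, or absent
- board2: small washed serving board of plain wood, a bar 150 x 52 x 16 mm, about 0.1 kg, the same on both faces and both ends; origin at its centre, x along its 150 mm length, y across its 52 mm width, z through its 16 mm thickness; at the start flat on the worktop, or absent
- board3: small washed serving board of plain wood, a bar 150 x 52 x 16 mm, about 0.1 kg, the same on both faces and both ends; origin at its centre, x along its 150 mm length, y across its 52 mm width, z through its 16 mm thickness; at the start flat on the worktop, or absent
- board4: small washed serving board of plain wood, a bar 150 x 52 x 16 mm, about 0.1 kg, the same on both faces and both ends; origin at its centre, x along its 150 mm length, y across its 52 mm width, z through its 16 mm thickness; at the start flat on the worktop, or absent
- board5: small washed serving board of plain wood, a bar 150 x 52 x 16 mm, about 0.1 kg, the same on both faces and both ends; origin at its centre, x along its 150 mm length, y across its 52 mm width, z through its 16 mm thickness; at the start it already lies across both rails in the middle bay, but askew and pushed too far to the rear
- bowl: upturned white ceramic bowl, 128 mm wide, 70 mm high, on the worktop; leave alone (origin under its centre, as for all the following)
- alu_tray: low aluminium tray, 110 x 200 x 25 mm; leave alone
- spice1: glass spice bottle, 48 mm wide, 110 mm high, standing in the aluminium tray; leave alone
- spice2: the second such spice bottle; leave alone
- cup: white ceramic cup, 72 mm wide, 85 mm high, standing in front of the rack; leave alone
Mind the look-alikes: they are no part of the job. Leave any red look-alike of the board2 alone.

How it is judged (in metres and radians):
On the way:
1. the drip tray is fully home (value of joint drip_tray below 0.004 m), for 0.3 s.
At the end, for the whole second after the job is handed in: Drip tray home (4 mm). Every board rests across both rails, released, in its own bay: its centre within 10 mm of the bay's point, square to the rails within 0.09 rad. Bays filled from the sink end, none empty between (value of joint drip_tray below 0.004 m and (distance between board1 and bay0 below 0.01 m or distance between board1 and bay1 below 0.01 m or distance between board1 and bay2 below 0.01 m or distance between board1 and bay3 below 0.01 m or distance between board1 and bay4 below 0.01 m) and (distance between board2 and bay0 below 0.01 m or distance between board2 and bay1 below 0.01 m or distance between board2 and bay2 below 0.01 m or distance between board2 and bay3 below 0.01 m or distance between board2 and bay4 below 0.01 m) and (distance between board3 and bay0 below 0.01 m or distance between board3 and bay1 below 0.01 m or distance between board3 and bay2 below 0.01 m or distance between board3 and bay3 below 0.01 m or distance between board3 and bay4 below 0.01 m) and (distance between board4 and bay0 below 0.01 m or distance between board4 and bay1 below 0.01 m or distance between board4 and bay2 below 0.01 m or distance between board4 and bay3 below 0.01 m or distance between board4 and bay4 below 0.01 m) and (distance between board5 and bay0 below 0.01 m or distance between board5 and bay1 below 0.01 m or distance between board5 and bay2 below 0.01 m or distance between board5 and bay3 below 0.01 m or distance between board5 and bay4 below 0.01 m) and angle between the y axis of each of board1, board2, board3, board4, board5 and the y axis of rack, either way round below 0.09 rad and linear speed of each of board1, board2, board3, board4, board5 below 0.02 m/s and (distance between any of board1, board2, board3, board4, board5 and bay0 below 0.01 m or not (distance between any of board1, board2, board3, board4, board5 and bay1 below 0.01 m)) and (distance between any of board1, board2, board3, board4, board5 and bay1 below 0.01 m or not (distance between any of board1, board2, board3, board4, board5 and bay2 below 0.01 m)) and (distance between any of board1, board2, board3, board4, board5 and bay2 below 0.01 m or not (distance between any of board1, board2, board3, board4, board5 and bay3 below 0.01 m)) and (distance between any of board1, board2, board3, board4, board5 and bay3 below 0.01 m or not (distance between any of board1, board2, board3, board4, board5 and bay4 below 0.01 m))); the robot touches nothing.
It fails at once if a board from the worktop is lifted to the rack while the drip tray is not home (value of joint drip_tray above 0.012 m and height (world z) of any of board1, board2, board3, board4 above 0.075 m).
It fails at once if the cup, the bowl, the aluminium tray or a spice bottle is moved more than 40 mm (distance of any of bowl, alu_tray, spice1, spice2, cup from where it was at the start of the episode above 0.04 m).
Of board1, board2, board3, board4 only 2 to 4 are there at a start; the rules pass over those that are not, and their reading is None.
At some moment in a run one of board1, board2, board3, board4 may be knocked a few centimetres aside while the robot is not near it.
It also fails if it takes over 210 s, if anything falls off the work surface, if the arm or the gripper's body presses on something with over 40 N, if the wrist force passes 120 N, or if a joint passes its speed limit or range.

## Working session

There is one attempt and no reset: what is moved stays moved. The work goes in short steps, Python scripts to look and compute and a shell command to move; the robot and the scene stay as the last step left them, time stands still between calls to the robot, and variables do not carry over. Pictures are saved under pics/ and viewed, at most 14 in all, crops included, and the job is handed in when it is done.

```bash
ls; mkdir -p pics; cat > h.py <<'E'
from plant import *
import numpy as np, cv2
def K(p):
    f=p["img"].shape[0]/2/np.tan(np.radians(p["fov_y"])/2); return f,p["cx"],p["cy"]
def cloud(p):
    f,cx,cy=K(p); z=p["z_map"]; v,u=np.mgrid[:z.shape[0],:z.shape[1]]
    c=np.stack([(u-cx)/f*z,(v-cy)/f*z,z],-1)
    w=c@np.array(p["orientation"]).T+np.array(p["eye"]); w[z<=0]=np.nan
    return w
def proj(p,P):
    f,cx,cy=K(p); c=(np.array(P)-np.array(p["eye"]))@np.array(p["orientation"]); return c[0]/c[2]*f+cx,c[1]/c[2]*f+cy
E
python3 - <<'E'
from h import *
s=observe(); print(s)
for n in ("top","side"):
    p=get_image(n); cv2.imwrite(f"pics/{n}0.png",p["img"]); w=cloud(p)
    print(n,p["eye"],np.round(p["orientation"],3).tolist(),p["fov_y"])
    for t in ["rack","tray_tab","board1","board5","bowl","alu_tray","spice1","cup","bay0","bay4"]:
        for d in tip_of(t,p)[:6]:
            r,c=[int(round(x)) for x in d["position"]]
            q=w[r,c] if 0<=r<480 and 0<=c<640 else None
            print(t,round(d["score"],2),r,c,np.round(q,3) if q is not None else None)
E
```

```text
pics
{'time': 0.0, 'qpos': array([-7.15623161e+01,  1.96368089e+01,  8.73784316e+01,  1.92662648e-03,
        7.30751619e+01, -8.36501592e+00]), 'joint_velocities': array([-0.06320337,  0.11459376,  0.0201846 ,  0.02093644,  0.03337161,
       -0.01186588]), 'tau': array([-1.14687671e-03, -4.31246567e+01, -2.44225305e+01,  7.17203692e-02,
        5.59252349e-02, -1.25113656e-04]), 'ee_pos': array([ 0.23663976, -0.46821281,  0.24803425]), 'ee_rot': array([[ 8.92569059e-01,  4.50910474e-01, -4.68503105e-04],
       [ 4.50910642e-01, -8.92567825e-01,  1.50700019e-03],
       [ 2.61351372e-04, -1.55635477e-03, -9.99998755e-01]]), 'contact_force': array([-0.80550214,  0.42697974,  0.87713907]), 'ft_torque': array([-0.04027772, -0.00618873,  0.00741919]), 'finger_force': 0.0, 'grip_width': 0.09176257689042468}
top [ 0.40930017 -0.03986484  1.26688667] [[-0.013, -0.997, 0.082], [-1.0, 0.014, 0.005], [-0.006, -0.082, -0.997]] 48.19447712503008
rack 0.88 182 322 [ 0.636 -0.015  0.114]
tray_tab 0.8 276 322 [ 0.433 -0.011  0.05 ]
board1 0.94 218 485 [ 0.564 -0.395  0.012]
board1 0.91 223 144 [0
[... 1685 characters left out ...]
0.95 427 268 [0.569 0.407 0.02 ]
board5 0.78 207 307 [ 0.556 -0.379  0.016]
board5 0.76 229 339 [ 0.445 -0.262  0.02 ]
board5 0.69 385 324 [0.462 0.3   0.018]
board5 0.68 251 252 [ 0.667 -0.013  0.126]
board5 0.62 187 354 [ 0.399 -0.517  0.016]
alu_tray 0.86 230 388 [ 0.296 -0.234  0.047]
spice1 0.89 239 383 [ 0.309 -0.227  0.016]
cup 0.86 262 363 [ 0.373 -0.101  0.03 ]
bay0 0.94 215 268 [ 0.682 -0.343  0.001]
bay0 0.83 234 262 [ 0.679 -0.21   0.026]
bay0 0.77 274 250 [ 0.689 -0.051  0.007]
bay0 0.55 254 257 [ 0.653 -0.006  0.123]
bay4 0.94 215 268 [ 0.682 -0.343  0.001]
bay4 0.83 234 262 [ 0.679 -0.21   0.026]
bay4 0.77 274 250 [ 0.689 -0.051  0.007]
bay4 0.55 254 257 [ 0.653 -0.006  0.123]
```

View pics/top0.png

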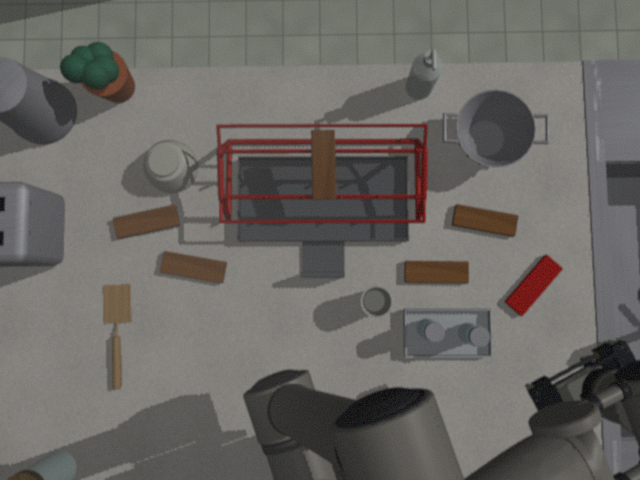

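View pics/side0.png

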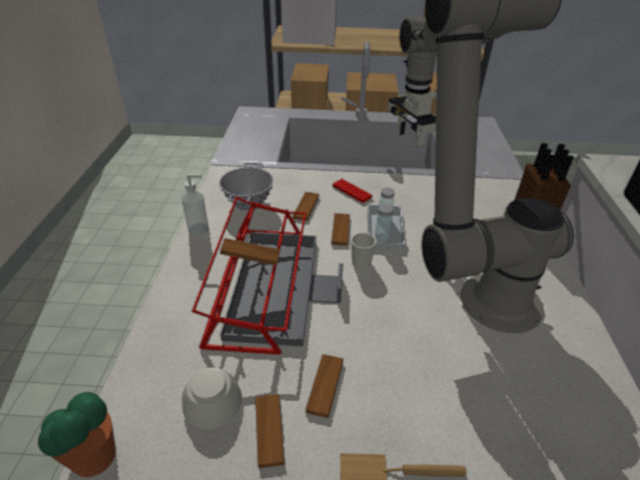

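The scene has four loose brown boards, in the top view at (486,220), (437,272), (193,267) and (146,221). Board5 is askew on the rack at (323,165). The look-alikes are the red bar at (533,285), which I leave alone, and the wooden spatula at (117,300). The drip tray tab is at (323,258) and the cup at (376,300).

```bash
cat >> h.py <<'E'
def boards(p,zmin=-.01,zmax=.035):
    """brown boards on worktop: list of (x,y,yaw deg,L,W,z)"""
    hsv=cv2.cvtColor(p["img"],cv2.COLOR_BGR2HSV); w=cloud(p)
    m=(((hsv[...,0]>4)&(hsv[...,0]<20)&(hsv[...,1]>110)&(hsv[...,2]>40))&(w[...,2]>zmin)&(w[...,2]<zmax)).astype(np.uint8)
    n,l,st,_=cv2.connectedComponentsWithStats(m); out=[]
    for i in range(1,n):
        if st[i,4]<250: continue
        q=w[l==i]; z=np.median(q[:,2]); q=q[abs(q[:,2]-z)<.006] if zmax<.05 else q
        (c,(a,b),t)=cv2.minAreaRect((q[:,:2]*1000).astype(np.float32))
        if a<b: a,b,t=b,a,t+90
        t=(t+90)%180-90
        out.append([round(v,1) for v in (c[0],c[1],t,a,b,1000*z)]+[int(st[i,4])])
    return out
E
cat > meas.py <<'E'
from h import *
p=get_image("top"); w=cloud(p); print("boards",boards(p)); print("b5",boards(p,.09,.16))
hsv=cv2.cvtColor(p["img"],cv2.COLOR_BGR2HSV)
red=((hsv[...,0]<4)|(hsv[...,0]>174))&(hsv[...,1]>120)&(hsv[...,2]>50)
q=w[red&(w[...,0]>.5)&(abs(w[...,1]+.01)<.3)]; q=q[np.isfinite(q[:,0])]
print(len(q),np.percentile(q,[0,1,50,99,100],axis=0).round(3).tolist())
h=q[q[:,2]>.05]
H,e=np.histogram(h[:,0],bins=np.arange(.5,.8,.005)); print([(round(a,3),int(n),round(float(np.median(h[(h[:,0]>=a)&(h[:,0]<a+.005),2])),3)) for a,n in zip(e,H) if n>20])
H,e=np.histogram(h[:,1],bins=np.arange(-.27,.25,.005)); print([(round(a,3),int(n)) for a,n in zip(e,H) if n>16])
for lo,hi in((.5,.54),(.56,.6),(.66,.705),(.72,.78)):
    r=h[(h[:,0]>lo)&(h[:,0]<hi)]
    if len(r)>50: print(lo,np.polyfit(r[:,1],r[:,0],1).round(4),len(r),r[:,1].min().round(3),r[:,1].max().round(3),np.median(r[:,2]).round(3))
t=w[(abs(w[...,2]-.056)<.006)&(w[...,0]>.38)&(w[...,0]<.5)&(abs(w[...,1])<.09)]; print("tab",len(t),t.min(0).round(3) if len(t) else 0,t.max(0).round(3) if len(t) else 0)
E
python3 meas.py
```

```text
boards [[558.9, -394.0, 78.8, 147.0, 48.9, np.float64(14.3), 1253], [566.3, 390.0, -79.7, 119.9, 36.1, np.float64(14.3), 308], [439.2, -276.5, 89.2, 146.2, 46.6, np.float64(14.4), 1251]]
b5 [[671.5, -17.0, -0.2, 141.7, 54.7, np.float64(122.5), 1368]]
3825 [[0.548, -0.254, -0.003], [0.549, -0.245, 0.005], [0.657, -0.047, 0.092], [0.759, 0.212, 0.137], [0.762, 0.215, 0.144]]
[(np.float64(0.545), 75, 0.092), (np.float64(0.55), 373, 0.091), (np.float64(0.555), 137, 0.09), (np.float64(0.585), 30, 0.068), (np.float64(0.59), 22, 0.08), (np.float64(0.595), 34, 0.088), (np.float64(0.6), 165, 0.094), (np.float64(0.605), 350, 0.093), (np.float64(0.61), 157, 0.092), (np.float64(0.615), 25, 0.098), (np.float64(0.62), 22, 0.098), (np.float64(0.625), 22, 0.098), (np.float64(0.63), 26, 0.1), (np.float64(0.635), 24, 0.101), (np.float64(0.64), 23, 0.101), (np.float64(0.645), 24, 0.103), (np.float64(0.65), 23, 0.103), (np.float64(0.66), 26, 0.106), (np.float64(0.665), 24, 0.107), (np.float64(0.67), 24, 0.108), (np.float64(0.675), 30, 0.109), (np.float64(0.68), 23, 0.11), (np.float64(0.685), 25, 0.113),
[... 1782 characters left out ...]
, (np.float64(0.105), 27), (np.float64(0.11), 18), (np.float64(0.115), 19), (np.float64(0.12), 23), (np.float64(0.125), 24), (np.float64(0.13), 21), (np.float64(0.135), 22), (np.float64(0.14), 23), (np.float64(0.145), 26), (np.float64(0.15), 21), (np.float64(0.155), 24), (np.float64(0.16), 22), (np.float64(0.165), 22), (np.float64(0.17), 25), (np.float64(0.175), 20), (np.float64(0.18), 21), (np.float64(0.185), 40), (np.float64(0.19), 26), (np.float64(0.2), 75), (np.float64(0.205), 237), (np.float64(0.21), 89)]
0.56 [-0.002   0.5839] 155 -0.24 0.212 0.09
0.66 [-0.0086  0.6913] 437 -0.247 0.213 0.113
0.72 [0.0068 0.749 ] 390 -0.244 0.211 0.133
tab 211 [ 0.43  -0.061  0.05 ] [0.44  0.036 0.061]
```

```bash
python3 -m crank '.343 -.351 .048 0 0 26.8 0; .343 -.351 .048 0 0 26.8 0; .343 -.351 .048 0 0 26.8 0; .343 -.351 .048 0 0 26.8 0; .343 -.351 .048 0 0 26.8 0; .343 -.351 .048 0 0 26.8 0; .343 -.351 .048 0 0 26.8 0; .343 -.351 .048 0 0 26.8 0; .343 -.351 .048 0 0 26.8 0; .343 -.351 .048 0 0 26.8 0; .343 -.351 .048 0 0 26.8 0; .343 -.351 .048 0 0 26.8 0; .343 -.351 .048 0 0 26.8 0; .343 -.351 .048 0 0 26.8 0; .343 -.351 .048 0 0 26.8 0; .343 -.351 .048 0 0 26.8 0'
python3 - <<'E'
from h import *
p=get_image("wrist"); cv2.imwrite("pics/w0.png",p["img"]); print(p["eye"],np.round(p["orientation"],2).tolist(),p["fov_y"])
E
cat > meas2.py <<'E'
from h import *
p=get_image("top"); w=cloud(p)
hsv=cv2.cvtColor(p["img"],cv2.COLOR_BGR2HSV)
red=((hsv[...,0]<4)|(hsv[...,0]>174))&(hsv[...,1]>120)&(hsv[...,2]>50)
for lo,hi,zz in((.54,.56,.091),(.597,.615,.093),(.692,.712,.113),(.745,.765,.134)):
    r=w[red&(w[...,0]>lo)&(w[...,0]<hi)&(abs(w[...,2]-zz)<.006)&(w[...,1]>-.225)&(w[...,1]<.19)]
    f=np.polyfit(r[:,1],r[:,0],1); r=r[abs(r[:,0]-np.polyval(f,r[:,1]))<.005]
    f=np.polyfit(r[:,1],r[:,0],1); print(f.round(4),len(r),np.polyval(f,-.0165).round(4))
for lo,hi in((-.26,-.23),(.195,.225)):
    r=w[red&(w[...,1]>lo)&(w[...,1]<hi)&(w[...,0]>.56)&(w[...,0]<.74)&(w[...,2]>.085)]
    f=np.polyfit(r[:,0],r[:,1],1); print(f.round(4),len(r),np.polyval(f,.655).round(4),r[:,1].min(),r[:,1].max())
E
python3 meas2.py
```

```text
time: 2.48
ee_pos: [0.3846, -0.0017, 0.2008]
ee_rot: [[1.0, -0.002, 0.0], [-0.002, -1.0, -0.0], [0.0, 0.0, -1.0]]
contact_force: [-0.8, 0.1, 0.5]
grip_width: 0.0007
finger_force: 0.0
[ 0.466276   -0.00135425  0.33620979] [[-0.0, -0.95, -0.3], [-1.0, 0.0, -0.0], [0.0, 0.3, -0.95]] 58.822250419371294
[0.0133 0.5532] 540 0.5529
[0.0133 0.6079] 526 0.6077
[0.0126 0.7054] 338 0.7052
[0.0128 0.756 ] 239 0.7558
[-0.0179 -0.2268] 395 -0.2385 -0.24687142673773463 -0.2301174304750268
[-0.0101  0.2144] 337 0.2078 0.19673139983598836 0.21469988712836313
```

View pics/w0.png

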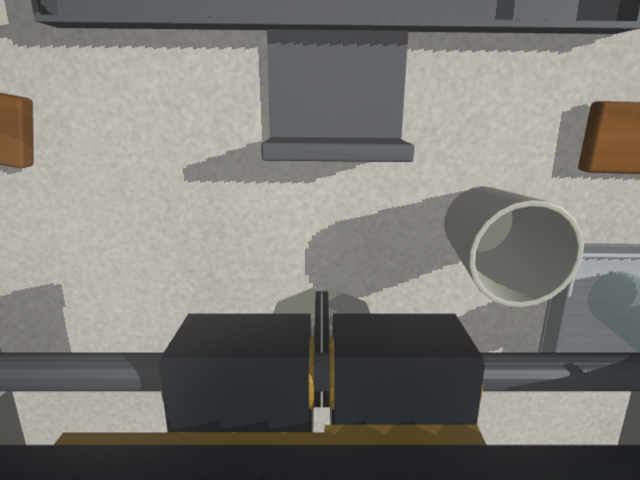

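```bash
python3 -m crank '0 0 .04 0 0 0 0; 0 0 .08 0 0 0 0; 0 0 .12 0 0 0 0; 0 0 .146 0 0 0 0; 0 0 .146 0 0 0 0; .02 0 .146 0 0 0 0; .03 0 .146 0 0 0 0; .036 0 .146 0 0 0 0; .042 0 .146 0 0 0 0; .048 0 .146 0 0 0 0; .054 0 .146 0 0 0 0; .060 0 .146 0 0 0 0; .060 0 .146 0 0 0 0; .060 0 .146 0 0 0 0'; python3 -m crank '.004 0 0 0 0 0 0; .008 0 0 0 0 0 0; .012 0 0 0 0 0 0; .012 0 0 0 0 0 0;.012 0 0 0 0 0 0'
```

```text
time: 3.75
ee_pos: [0.4451, -0.0006, 0.0548]
ee_rot: [[1.0, 0.0, 0.001], [0.0, -1.0, -0.0], [0.001, 0.0, -1.0]]
contact_force: [-0.4, 0.4, -1.0]
grip_width: 0.0005
finger_force: 0.0
time: 4.17
ee_pos: [0.4572, -0.0007, 0.0547]
ee_rot: [[1.0, 0.0, 0.001], [0.0, -1.0, -0.0], [0.001, 0.0, -1.0]]
contact_force: [0.3, 1.4, -0.6]
grip_width: 0.0004
finger_force: 0.0
```

```bash
python3 -m crank '.004 0 0 0 0 0 0; .008 0 0 0 0 0 0; .012 0 0 0 0 0 0; .012 0 0 0 0 0 0'; python3 -m crank '.003 0 0 0 0 0 0; .006 0 0 0 0 0 0; .006 0 0 0 0 0 0;.006 0 0 0 0 0 0'
python3 - <<'E'
from h import *
p=get_image("wrist"); cv2.imwrite("pics/w1.png",p["img"]); w=cloud(p)
t=w[(abs(w[...,2]-.056)<.006)&(w[...,0]>.42)&(w[...,0]<.55)&(abs(w[...,1])<.09)]; print(len(t),np.percentile(t,[2,50,98],axis=0).round(3))
E
```

```text
time: 4.5
ee_pos: [0.4592, -0.0, 0.0536]
ee_rot: [[1.0, 0.001, -0.022], [0.001, -1.0, 0.002], [-0.022, -0.002, -1.0]]
contact_force: [-29.7, -4.1, 23.1]
grip_width: -0.0
finger_force: 15.3
time: 4.83
ee_pos: [0.4594, 0.0001, 0.0535]
ee_rot: [[0.999, 0.001, -0.034], [0.002, -1.0, 0.002], [-0.034, -0.002, -0.999]]
contact_force: [-48.4, -8.5, 39.3]
grip_width: 0.0003
finger_force: 24.8
9798 [[ 0.47  -0.06   0.051]
 [ 0.478 -0.01   0.055]
 [ 0.482  0.035  0.057]]
```

View pics/w1.png

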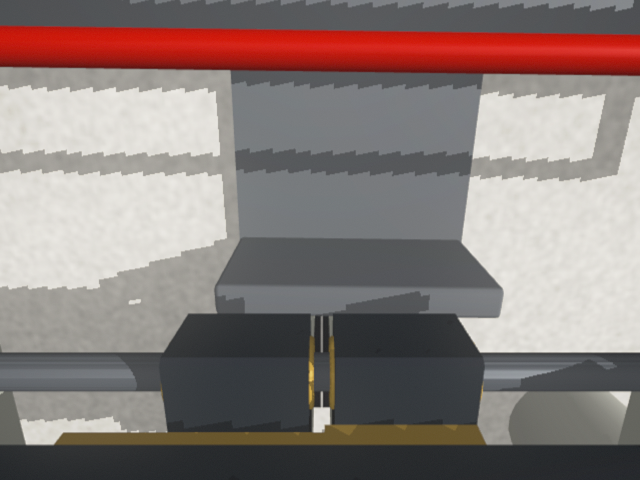

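```bash
cat > go.py <<'E'
# go.py x y z yaw tilt : tool-frame shift (m) + rotvec (deg) from the measured pose
import sys
from h import *
from scipy.spatial.transform import Rotation as R
x,y,z,yaw,tilt=map(float,sys.argv[1:6]); s=observe()
T=R.from_euler("z",yaw,degrees=True)*R.from_euler("y",-tilt,degrees=True)*R.from_matrix(np.diag([1,-1,-1]))
M=s["ee_rot"]; d=M.T@(np.array([x,y,z])-s["ee_pos"]); r=(R.from_matrix(M).inv()*T).as_rotvec(degrees=True)
print("shift",d.round(4),"turn",r.round(1),"rows>=",int(max(np.linalg.norm(d)/.0417,np.linalg.norm(r)/7.16))+1,"q",s["qpos"].round(0))
E
python3 -m crank '-.045 0 0 0 0 0 0; -.045 0 0 0 0 0 0; -.045 0 -.04 0 0 0 .06; -.045 0 -.08 0 0 0 .06; -.045 0 -.12 0 0 0 .07;-.045 0 -.15 0 0 0 .07; -.045 0 -.15 0 0 0 .07;-.045 0 -.15 0 0 0 .07'
python3 - <<'E'
from h import *
for n in("top","side"):
    p=get_image(n); w=cloud(p)
    t=w[(w[...,2]>.06)&(w[...,2]<.12)&(w[...,0]>.25)&(w[...,0]<.36)&(w[...,1]>-.42)&(w[...,1]<-.17)]; print(len(t))
    for lo,hi in((-.285,-.17),(-.42,-.285)):
        u=t[(t[:,1]>lo)&(t[:,1]<hi)]; 
        if len(u): print(np.percentile(u,[1,99],axis=0).round(3).tolist())
    if n=="top": print(boards(p),boards(p,.09,.16))
E
python3 go.py .439 -.2765 .2 90 0
```

```text
time: 5.55
ee_pos: [0.4308, -0.0008, 0.2064]
ee_rot: [[1.0, 0.0, 0.005], [0.0, -1.0, -0.001], [0.005, 0.001, -1.0]]
contact_force: [-0.0, 0.6, -1.7]
grip_width: 0.0362
finger_force: 0.0
924
[[0.288, -0.271, 0.063], [0.332, -0.227, 0.117]]
[[0.278, -0.366, 0.063], [0.321, -0.322, 0.117]]
[[559.3, -393.7, 78.7, 146.9, 47.7, np.float64(14.1), 1244], [566.1, 402.1, -80.8, 145.7, 44.5, np.float64(14.3), 392], [455.8, 291.9, 79.1, 146.1, 37.9, np.float64(14.2), 359], [439.4, -276.3, 88.7, 145.5, 46.7, np.float64(14.4), 1252]] [[671.9, -18.9, 0.1, 141.9, 52.6, np.float64(122.1), 1355]]
570
[[0.288, -0.269, 0.061], [0.332, -0.226, 0.118]]
[[0.277, -0.364, 0.064], [0.322, -0.321, 0.119]]
shift [0.0098 0.2759 0.004 ] turn [ -0.   0. -90.] rows>= 13 q [-10.  12. 105.  -0.  62.  80.]
```

```bash
python3 -m crank '.01 .276 0 0 0 -90 .07; .01 .276 0 0 0 -90 .07; .01 .276 0 0 0 -90 .07; .01 .276 0 0 0 -90 .07; .01 .276 0 0 0 -90 .07; .01 .276 0 0 0 -90 .07; .01 .276 0 0 0 -90 .07; .01 .276 0 0 0 -90 .07; .01 .276 0 0 0 -90 .07; .01 .276 0 0 0 -90 .07; .01 .276 0 0 0 -90 .07; .01 .276 0 0 0 -90 .07; .01 .276 0 0 0 -90 .07; .01 .276 0 0 0 -90 .07; .01 .276 0 0 0 -90 .07'
python3 - <<'E'
from h import *
p=get_image("wrist"); print(boards(p)); cv2.imwrite("pics/w2.png",p["img"])
E
python3 go.py .439 -.2765 .027 89 0
```

```text
time: 6.9
ee_pos: [0.4391, -0.2762, 0.2027]
ee_rot: [[-0.001, 1.0, -0.003], [1.0, 0.001, 0.002], [0.002, -0.003, -1.0]]
contact_force: [0.1, 0.4, -0.6]
grip_width: 0.0702
finger_force: 0.0
[[439.4, -277.0, 88.4, 148.5, 50.5, np.float64(15.3), 11750], [568.5, -346.7, 78.1, 51.5, 49.8, np.float64(15.0), 2518], [536.3, -452.9, -11.8, 28.0, 24.1, np.float64(15.1), 436]]
shift [-0.0007  0.0003  0.176 ] turn [-0.1 -0.1  0.9] rows>= 5 q [-41.  21.  92.  -0.  67. -41.]
```

View pics/w2.png

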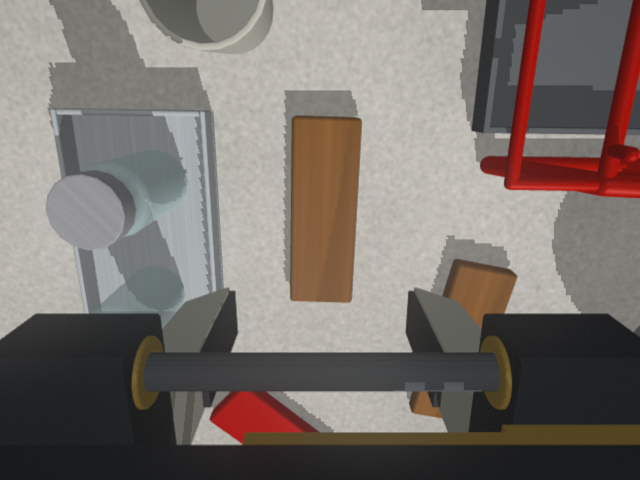

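```bash
python3 -m crank '0 0 .04 0 0 1 .07; 0 0 .08 0 0 1 .07; 0 0 .12 0 0 1 .07; 0 0 .15 0 0 1 .07; 0 0 .176 0 0 1 .07; 0 0 .176 0 0 1 .07; 0 0 .176 0 0 1 .07; 0 0 .176 0 0 1 .03; 0 0 .176 0 0 1 .03; 0 0 .176 0 0 1 .03; 0 0 .176 0 0 1 .03; 0 0 .176 0 0 1 .03; 0 0 .176 0 0 1 .03' 25; python3 -m crank '0 0 -.04 0 0 0 .03; 0 0 -.08 0 0 0 .03; 0 0 -.12 0 0 0 .03; 0 0 -.16 0 0 0 .03; 0 0 -.20 0 0 0 .03; 0 0 -.20 0 0 0 .03'
python3 - <<'E'
from h import *
p=get_image("wrist"); print(boards(p,-.01,.25)); cv2.imwrite("pics/w3.png",p["img"])
E
python3 go.py .655 -.180 .2 -.75 12
```

```text
time: 8.03
ee_pos: [0.44, -0.2769, 0.0296]
ee_rot: [[0.018, 1.0, 0.001], [1.0, -0.018, -0.001], [-0.001, 0.001, -1.0]]
contact_force: [0.5, 1.3, 6.0]
grip_width: 0.0518
finger_force: 25.0
time: 8.53
ee_pos: [0.4422, -0.2787, 0.2368]
ee_rot: [[0.017, 1.0, 0.011], [1.0, -0.017, -0.009], [-0.009, 0.011, -1.0]]
contact_force: [1.6, -0.7, -0.1]
grip_width: 0.0517
finger_force: 25.0
[[442.8, -248.6, 88.9, 88.3, 51.5, np.float64(222.2), 30334], [531.3, -333.6, -28.2, 145.1, 72.4, np.float64(15.0), 3424], [424.1, -404.1, 78.4, 199.7, 53.4, np.float64(222.9), 4865]]
shift [0.1018 0.2119 0.034 ] turn [-8.8  9.4 89.5] rows>= 13 q [-41.  20.  90.  -0.  70. -40.]
```

View pics/w3.png

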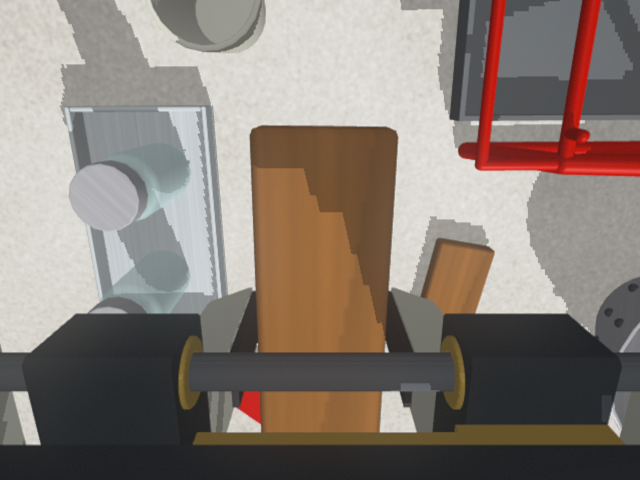

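```bash
python3 go.py .649 -.1795 .22 -.75 11.5;python3 -m crank '.102 .206 .015 -8.5 9 89.5 .03; .102 .206 .015 -8.5 9 89.5 .03; .102 .206 .015 -8.5 9 89.5 .03; .102 .206 .015 -8.5 9 89.5 .03; .102 .206 .015 -8.5 9 89.5 .03; .102 .206 .015 -8.5 9 89.5 .03; .102 .206 .015 -8.5 9 89.5 .03; .102 .206 .015 -8.5 9 89.5 .03; .102 .206 .015 -8.5 9 89.5 .03; .102 .206 .015 -8.5 9 89.5 .03; .102 .206 .015 -8.5 9 89.5 .03; .102 .206 .015 -8.5 9 89.5 .03; .102 .206 .015 -8.5 9 89.5 .03; .102 .206 .015 -8.5 9 89.5 .03; .102 .206 .015 -8.5 9 89.5 .03'; python3 go.py .649 -.1795 .136 -.75 11.5
python3 - <<'E'
from h import *
p=get_image("wrist"); cv2.imwrite("pics/w4.png",p["img"])
E
```

```text
shift [0.102  0.206  0.0139] turn [-8.4  9.  89.5] rows>= 13 q [-41.  20.  90.  -0.  70. -40.]
time: 9.83
ee_pos: [0.6467, -0.1779, 0.2121]
ee_rot: [[0.982, -0.011, 0.191], [-0.012, -1.0, 0.004], [0.191, -0.006, -0.982]]
contact_force: [1.6, -0.7, -0.4]
grip_width: 0.0517
finger_force: 25.0
shift [-0.0123  0.002   0.0752] turn [-0.3  0.5  0. ] rows>= 2 q [-24.  31.  76.   5.  63.  65.]
```

View pics/w4.png

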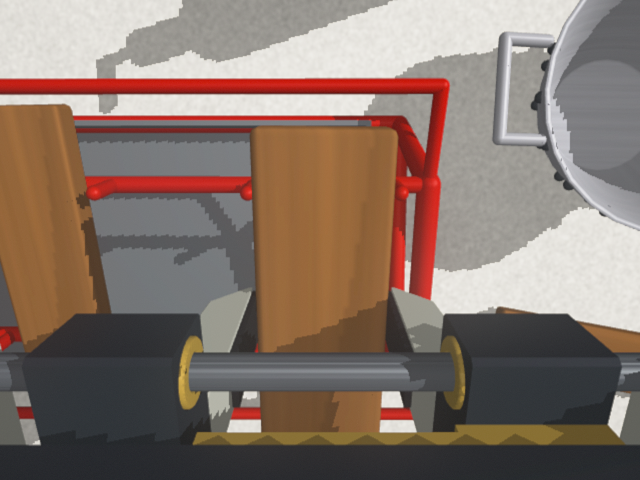

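```bash
python3 -m crank '-.012 .002 0 0 .5 0 .03; -.012 .002 .02 0 .5 0 .03; -.012 .002 .04 0 .5 0 .03; -.012 .002 .055 0 .5 0 .03; -.012 .002 .065 0 .5 0 .03; -.012 .002 .071 0 .5 0 .03; -.012 .002 .075 0 .5 0 .03; -.012 .002 .075 0 .5 0 .03; -.012 .002 .075 0 .5 0 .03'; python3 go.py .649 -.1795 .1343 -.75 11.5
```

```text
time: 10.63
ee_pos: [0.6504, -0.18, 0.1384]
ee_rot: [[0.979, -0.013, 0.203], [-0.014, -1.0, 0.002], [0.203, -0.005, -0.979]]
contact_force: [-0.7, -0.0, 0.3]
grip_width: 0.0517
finger_force: 25.0
shift [-0.0022 -0.0005  0.0037] turn [-0.3 -0.2 -0.1] rows>= 1 q [-24.  35.  81.   6.  53.  64.]
```

```bash
python3 -m crank '-.002 0 .003 0 0 0 .03; -.002 0 .004 0 0 0 .03;-.002 0 .004 0 0 0 .03;-.002 0 .004 0 0 0 .03'; python3 -m crank '0 0 .001 0 0 0 .03; 0 0 .002 0 0 0 .03;0 0 .002 0 0 0 .03'
```

```text
time: 10.97
ee_pos: [0.649, -0.18, 0.1343]
ee_rot: [[0.979, -0.014, 0.203], [-0.014, -1.0, 0.002], [0.203, -0.005, -0.979]]
contact_force: [-2.6, 0.4, 3.2]
grip_width: 0.0515
finger_force: 25.0
time: 11.22
ee_pos: [0.6491, -0.18, 0.1341]
ee_rot: [[0.979, -0.013, 0.203], [-0.014, -1.0, 0.001], [0.203, -0.004, -0.979]]
contact_force: [-10.7, 2.3, 15.8]
grip_width: 0.0519
finger_force: 25.0
```

```bash
python3 -m crank '0 0 -.002 0 0 0 .062; 0 0 -.002 0 0 0 .062; 0 0 -.002 0 0 0 .062; 0 0 -.002 0 0 0 .062; 0 0 -.02 0 0 0 .062; 0 0 -.05 0 0 0 .062; 0 0 -.09 0 0 0 .062; 0 0 -.12 0 0 0 .062;  0 0 -.12 0 0 0 .062; 0 0 -.12 0 0 0 .062'
cat > bays.py <<'E'
# boards on the rack from the wrist (or top) picture, in rack terms (mm from each bay point; yaw vs rack)
from h import *
import sys
o=np.array([.6565,-.0155]); yv=np.array([.0131,1]); xv=np.array([1,-.0131])
p=get_image(sys.argv[1]); w=cloud(p); hsv=cv2.cvtColor(p["img"],cv2.COLOR_BGR2HSV)
m=((hsv[...,0]>4)&(hsv[...,0]<20)&(hsv[...,1]>110)&(hsv[...,2]>30)&(w[...,2]>.095)&(w[...,2]<.16)&(w[...,0]>.54)&(w[...,0]<.79)&(abs(w[...,1]+.015)<.23)).astype(np.uint8)
n,l,st,_=cv2.connectedComponentsWithStats(m)
for i in range(1,n):
    if st[i,4]<300: continue
    q=w[l==i]; (c,(a,b),t)=cv2.minAreaRect((q[:,:2]*1000).astype(np.float32))
    if a<b: a,b,t=b,a,t+90
    t=(t+90)%180-90; d=np.array(c)/1000-o; X,Y=d@xv*1000,d@yv*1000
    k=round(Y/82+2); f=np.linalg.lstsq(np.c_[q[:,:2],np.ones(len(q))],q[:,2],rcond=None)[0]
    print(f"bay{k} dx {X+3.4:.1f} dy {Y-82*(k-2):.1f} yaw {t+.75:.1f} size {a:.0f}x{b:.0f} slope {np.degrees(np.arctan(f[0])):.1f} roll {np.degrees(np.arctan(f[1])):.1f} n {st[i,4]}  world {c[0]:.1f} {c[1]:.1f} {t:.1f}")
E
python3 bays.py wrist;python3 bays.py top; python3 go.py .62 -.06 .30 -.75 0
```

```text
time: 12.05
ee_pos: [0.6258, -0.1805, 0.2512]
ee_rot: [[0.978, -0.014, 0.206], [-0.014, -1.0, 0.001], [0.206, -0.003, -0.979]]
contact_force: [-0.4, -0.3, -0.8]
grip_width: 0.0621
finger_force: 0.0
bay2 dx 19.1 dy 2.1 yaw 1.8 size 146x65 slope 11.8 roll 3.4 n 19387  world 672.3 -13.6 1.0
bay0 dx 1.6 dy -1.1 yaw 0.4 size 148x55 slope 11.8 roll -0.2 n 16612  world 652.6 -180.5 -0.4
bay2 dx 18.8 dy -2.6 yaw 0.4 size 142x52 slope 11.9 roll 0.1 n 1394  world 671.9 -18.3 -0.3
shift [ 0.0041 -0.1201 -0.0517] turn [ -0.3 -11.6  -0.1] rows>= 4 q [-25.  27.  77.   6.  66.  64.]
```

```bash
python3 go.py .63 -.017 .27 -.75 11.5; python3 -m crank '.004 -.04 -.02 0 0 0 .08; .004 -.08 -.02 0 0 0 .08; .004 -.12 -.02 0 0 0 .08; .004 -.163 -.02 0 0 0 .08; .004 -.163 -.02 0 0 0 .08; .004 -.163 -.02 0 0 0 .08; .004 -.163 -.02 0 0 0 .08'; python3 bays.py wrist
python3 - <<'E'
from h import *
p=get_image("wrist"); cv2.imwrite("pics/w5.png",p["img"])
E
```

```text
shift [ 0.0072 -0.1631 -0.0202] turn [-0.3 -0.1 -0.1] rows>= 4 q [-25.  27.  77.   6.  66.  64.]
time: 12.73
ee_pos: [0.627, -0.0171, 0.2687]
ee_rot: [[0.98, -0.013, 0.199], [-0.013, -1.0, 0.002], [0.199, -0.005, -0.98]]
contact_force: [-0.6, -0.3, 1.3]
grip_width: 0.0798
finger_force: 0.0
bay2 dx 18.9 dy -1.7 yaw 1.1 size 146x54 slope 11.9 roll -0.1 n 15665  world 671.9 -17.4 0.4
bay0 dx 2.4 dy -5.3 yaw -0.6 size 146x64 slope 11.7 roll -3.6 n 15558  world 653.2 -184.8 -1.4
```

View pics/w5.png

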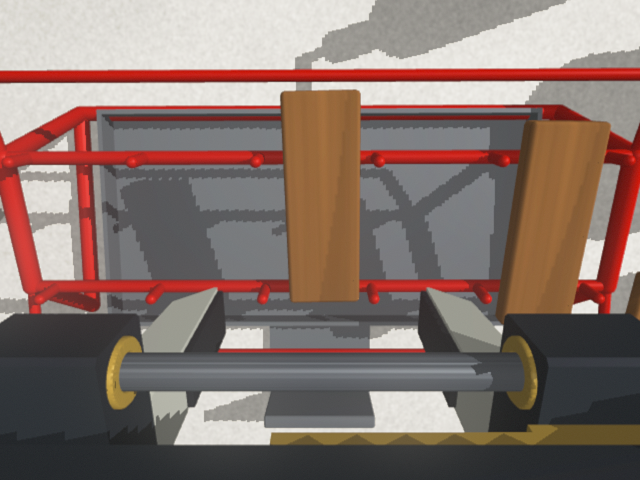

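```bash
python3 go.py .6685 -.0157 .138 -.75 11.5
```

```text
shift [ 0.0142 -0.0028  0.1368] turn [-0.3 -0.1 -0.2] rows>= 4 q [-10.  24.  79.   2.  66.  81.]
```

```bash
python3 -m crank '.014 -.002 .04 -.3 0 0 .08; .014 -.002 .08 -.3 0 0 .08; .014 -.002 .11 -.3 0 0 .08; .014 -.002 .128 -.3 0 0 .08; .014 -.002 .136 -.3 0 0 .08; .014 -.002 .136 -.3 0 0 .08; .014 -.002 .136 -.3 0 0 .08; .014 -.002 .136 -.3 0 0 .03; .014 -.002 .136 -.3 0 0 .03; .014 -.002 .136 -.3 0 0 .03; .014 -.002 .136 -.3 0 0 .03; .014 -.002 .136 -.3 0 0 .03; .014 -.002 .136 -.3 0 0 .03'; python3 go.py .650 -.0157 .1343 -.75 11.5
```

```text
time: 13.92
ee_pos: [0.6686, -0.0153, 0.1408]
ee_rot: [[0.979, -0.014, 0.203], [-0.014, -1.0, -0.003], [0.203, 0.001, -0.979]]
contact_force: [-2.3, -0.9, 4.7]
grip_width: 0.0514
finger_force: 25.0
shift [-0.0196  0.0007  0.0026] turn [ 0.  -0.2 -0.1] rows>= 1 q [-9. 34. 82.  2. 52. 81.]
```

```bash
python3 -m crank '0 0 -.01 0 0 0 .03; -.01 .0005 -.01 0 0 0 .03; -.0195 .0005 -.01 0 0 0 .03; -.0195 .0005 -.01 0 0 0 .03; -.0195 .0005 -.004 0 0 0 .03; -.0195 .0005 0 0 0 0 .03; -.0195 .0005 .002 0 0 0 .03; -.0195 .0005 .002 0 0 0 .03'; python3 go.py .650 -.0157 .1343 -.75 11.5
```

```text
time: 14.58
ee_pos: [0.65, -0.0153, 0.1363]
ee_rot: [[0.979, -0.014, 0.203], [-0.014, -1.0, -0.003], [0.203, 0.0, -0.979]]
contact_force: [-10.5, 0.8, 17.1]
grip_width: 0.0513
finger_force: 25.0
shift [-0.0004  0.0004  0.002 ] turn [ 0.  -0.2 -0.1] rows>= 1 q [-9. 33. 86.  2. 50. 81.]
```

Contact made; release and look.

```bash
python3 -m crank '0 0 -.001 0 0 0 .064; 0 0 -.001 0 0 0 .064; 0 0 -.001 0 0 0 .064; 0 0 -.001 0 0 0 .064; 0 0 -.02 0 0 0 .064; 0 0 -.05 0 0 0 .064; 0 0 -.09 0 0 0 .064; 0 0 -.12 0 0 0 .064;  0 0 -.12 0 0 0 .064; 0 0 -.12 0 0 0 .064'; python3 bays.py wrist
python3 - <<'E'
from h import *
p=get_image("top"); print(boards(p))
E
python3 go.py .559 -.394 .22 78.7 0
```

```text
time: 15.42
ee_pos: [0.6263, -0.0151, 0.2535]
ee_rot: [[0.978, -0.015, 0.206], [-0.014, -1.0, -0.004], [0.206, 0.001, -0.979]]
contact_force: [-0.1, -0.5, -0.2]
grip_width: 0.0638
finger_force: 0.0
bay2 dx 1.4 dy 0.3 yaw 1.5 size 149x54 slope 11.8 roll -0.1 n 16489  world 654.5 -15.2 0.7
bay0 dx 7.5 dy -6.2 yaw -0.7 size 137x66 slope 11.7 roll -3.8 n 16717  world 658.4 -185.7 -1.5
[[599.3, -389.1, 78.6, 147.5, 48.5, np.float64(14.0), 1241], [566.8, 403.0, -78.3, 146.0, 47.4, np.float64(14.3), 705]]
shift [-0.0653  0.38    0.0173] turn [  8.   -9.6 -79.3] rows>= 12 q [-9. 24. 81.  2. 63. 81.]
```

```bash
python3 - <<'E'
from h import *
for n in("top","side"):
    p=get_image(n); w=cloud(p)
    t=w[(w[...,2]>.05)&(w[...,2]<.25)&(w[...,0]>.62)&(w[...,0]<.9)&(w[...,1]>-.56)&(w[...,1]<-.27)]
    print(n,len(t),np.percentile(t,[0,1,50,99,100],axis=0).round(3).tolist())
    for a in np.arange(.63,.74,.01):
        u=t[(t[:,0]>=a)&(t[:,0]<a+.01)]
        if len(u)>3: print(round(a,2),len(u),u[:,1].min().round(3),u[:,1].max().round(3),u[:,2].max().round(3))
E
```

```text
top 2472 [[0.668, -0.523, 0.05], [0.672, -0.52, 0.051], [0.784, -0.438, 0.079], [0.884, -0.273, 0.124], [0.9, -0.27, 0.13]]
0.66 11 -0.423 -0.395 0.092
0.67 88 -0.446 -0.363 0.094
0.68 109 -0.462 -0.347 0.093
0.69 79 -0.472 -0.339 0.092
0.7 75 -0.478 -0.331 0.093
0.71 69 -0.487 -0.326 0.091
0.72 155 -0.52 -0.286 0.093
0.73 115 -0.522 -0.286 0.094
side 723 [[0.73, -0.526, 0.05], [0.737, -0.52, 0.051], [0.792, -0.456, 0.078], [0.843, -0.287, 0.096], [0.873, -0.277, 0.124]]
0.73 18 -0.485 -0.289 0.095
```

```bash
python3 go.py .637 -.397 .2 -11.4 25
```

```text
shift [0.0076 0.3819 0.0517] turn [-3.3 13.5 10. ] rows>= 10 q [-9. 24. 81.  2. 63. 81.]
```

```bash
python3 -m crank '.008 .382 .052 -3.3 13.5 10 .064; .008 .382 .052 -3.3 13.5 10 .064; .008 .382 .052 -3.3 13.5 10 .064; .008 .382 .052 -3.3 13.5 10 .064; .008 .382 .052 -3.3 13.5 10 .064; .008 .382 .052 -3.3 13.5 10 .064; .008 .382 .052 -3.3 13.5 10 .064; .008 .382 .052 -3.3 13.5 10 .064; .008 .382 .052 -3.3 13.5 10 .064; .008 .382 .052 -3.3 13.5 10 .064; .008 .382 .052 -3.3 13.5 10 .064; .008 .382 .052 -3.3 13.5 10 .064; .008 .382 .052 -3.3 13.5 10 .064'; python3 go.py .638 -.397 .031 -11.4 25
python3 - <<'E'
from h import *
p=get_image("wrist"); cv2.imwrite("pics/w6.png",p["img"]); print(boards(p))
p=get_image("top"); print(boards(p))
E
```

```text
time: 16.7
ee_pos: [0.6383, -0.3956, 0.2014]
ee_rot: [[0.888, -0.196, 0.416], [-0.178, -0.981, -0.081], [0.424, -0.002, -0.906]]
contact_force: [0.6, -0.4, -0.6]
grip_width: 0.064
finger_force: 0.0
shift [-0.0723  0.0018  0.1543] turn [-0.1 -0.1  0.1] rows>= 5 q [-43.  35.  75.  17.  50.  50.]
[[618.0, -391.1, 78.8, 129.7, 15.6, np.float64(15.4), 3213], [577.7, -385.8, 78.8, 146.3, 4.8, np.float64(15.4), 1122]]
[[600.7, -384.1, 78.1, 136.8, 48.6, np.float64(14.1), 1041], [456.8, 303.7, 76.0, 116.4, 35.2, np.float64(14.5), 274]]
```

View pics/w6.png

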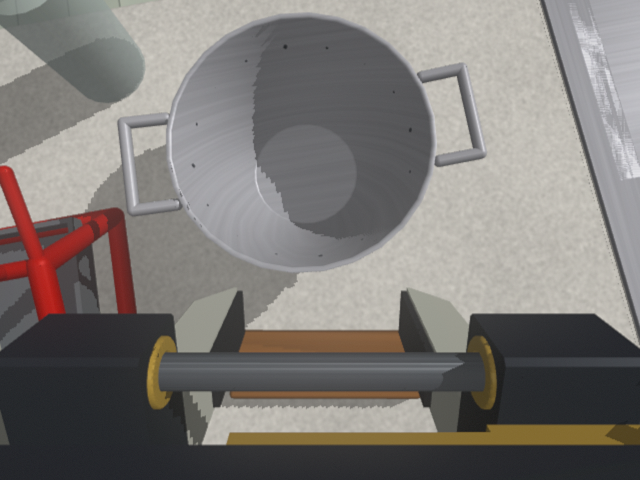

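```bash
python3 -m crank '-.018 0 .038 0 0 0 .064; -.036 0 .076 0 0 0 .064; -.054 .001 .114 0 0 0 .064; -.064 .001 .136 0 0 0 .064; -.072 .002 .154 0 0 0 .064; -.072 .002 .154 0 0 0 .064; -.081 .002 .150 0 0 0 .064; -.090 .002 .146 0 0 0 .064; -.099 .002 .142 0 0 0 .064; -.108 .002 .137 0 0 0 .064; -.117 .002 .133 0 0 0 .064; -.124 .002 .130 0 0 0 .064; -.124 .002 .130 0 0 0 .064'; python3 -m crank '.009 0 .005 0 0 0 .064; -.03 0 -.06 0 0 0 .064; -.05 0 -.10 0 0 0 .064; -.08 0 -.15 0 0 0 .064; -.08 0 -.15 0 0 0 .064; -.08 0 -.15 0 0 0 .064'
python3 - <<'E'
from h import *
p=get_image("top"); print(boards(p))
E
python3 go.py .555 -.38 .2 79 0
```

```text
time: 17.88
ee_pos: [0.5825, -0.3879, 0.0344]
ee_rot: [[0.886, -0.197, 0.42], [-0.177, -0.98, -0.085], [0.428, 0.001, -0.904]]
contact_force: [0.5, 0.2, 1.0]
grip_width: 0.0643
finger_force: 0.1
time: 18.38
ee_pos: [0.4465, -0.3607, 0.137]
ee_rot: [[0.887, -0.197, 0.419], [-0.177, -0.98, -0.086], [0.427, 0.002, -0.904]]
contact_force: [1.4, -0.3, 0.2]
grip_width: 0.0644
finger_force: 0.0
[[561.0, 401.3, -82.9, 145.8, 36.6, np.float64(14.4), 373], [524.4, -373.7, 79.4, 146.5, 48.1, np.float64(14.2), 1242]]
shift [ 0.1261 -0.0029 -0.0097] turn [ 20.1 -19.7 -88.8] rows>= 14 q [-56.  23. 107.  31.  35.  22.]
```

```bash
python3 go.py .5245 -.374 .2 79.4 0
```

```text
shift [ 0.098  -0.0028 -0.023 ] turn [ 20.2 -19.7 -89.1] rows>= 14 q [-56.  23. 107.  31.  35.  22.]
```

```bash
python3 -m crank '.098 -.003 -.023 20.2 -19.7 -89 .07; .098 -.003 -.023 20.2 -19.7 -89 .07; .098 -.003 -.023 20.2 -19.7 -89 .07; .098 -.003 -.023 20.2 -19.7 -89 .07; .098 -.003 -.023 20.2 -19.7 -89 .07; .098 -.003 -.023 20.2 -19.7 -89 .07; .098 -.003 -.023 20.2 -19.7 -89 .07; .098 -.003 -.023 20.2 -19.7 -89 .07; .098 -.003 -.023 20.2 -19.7 -89 .07; .098 -.003 -.023 20.2 -19.7 -89 .07; .098 -.003 -.023 20.2 -19.7 -89 .07; .098 -.003 -.023 20.2 -19.7 -89 .07; .098 -.003 -.023 20.2 -19.7 -89 .07; .098 -.003 -.023 20.2 -19.7 -89 .07; .098 -.003 -.023 20.2 -19.7 -89 .07; .098 -.003 -.023 20.2 -19.7 -89 .07'
python3 - <<'E'
from h import *
p=get_image("wrist"); print(boards(p))
E
python3 go.py .5245 -.374 .028 79.4 0
```

```text
time: 19.77
ee_pos: [0.5269, -0.3735, 0.1958]
ee_rot: [[0.188, 0.982, -0.002], [0.982, -0.188, 0.005], [0.004, -0.003, -1.0]]
contact_force: [-0.3, 0.5, -0.2]
grip_width: 0.07
finger_force: 0.0
[[524.6, -374.5, 79.1, 148.6, 50.6, np.float64(15.3), 12237]]
shift [-0.0013 -0.0015  0.1679] turn [-0.2 -0.2 -0.2] rows>= 5 q [-42.  35.  71.   0.  75. -31.]
```

```bash
python3 -m crank '-.002 -.002 .04 0 0 0 .07; -.002 -.002 .08 0 0 0 .07; -.002 -.002 .12 0 0 0 .07; -.002 -.002 .15 0 0 0 .07; -.002 -.002 .168 0 0 0 .07; -.002 -.002 .168 0 0 0 .07; -.002 -.002 .168 0 0 0 .03; -.002 -.002 .168 0 0 0 .03; -.002 -.002 .168 0 0 0 .03; -.002 -.002 .168 0 0 0 .03; -.002 -.002 .168 0 0 0 .03; -.002 -.002 .168 0 0 0 .03' 25; python3 -m crank '0 0 -.04 0 0 0 .03; 0 0 -.08 0 0 0 .03; 0 0 -.12 0 0 0 .03; 0 0 -.16 0 0 0 .03; 0 0 -.20 0 0 0 .03; 0 0 -.20 0 0 0 .03;0 0 -.20 0 0 0 .03'
cat > held.py <<'E'
# how far the held board's centre lies from the TCP along tool x (+) and z, from the wrist picture
from h import *
p=get_image("wrist"); s=observe(); w=cloud(p); t=(w-s["ee_pos"])@s["ee_rot"]
hsv=cv2.cvtColor(p["img"],cv2.COLOR_BGR2HSV)
m=(hsv[...,0]>4)&(hsv[...,0]<20)&(hsv[...,1]>110)&(abs(t[...,2]-.014)<.012)&(abs(t[...,1])<.04)&(t[...,0]>.02)
q=t[m]; print("held: cx",(np.percentile(q[:,0],99.5)-.075).round(4),"cy",((np.percentile(q[:,1],1)+np.percentile(q[:,1],99))/2).round(4),"cz",(np.median(q[:,2])+.008).round(4), "pitch deg",np.degrees(np.arctan(np.polyfit(q[:,0],q[:,2],1)[0])).round(1))
E
python3 held.py; python3 go.py .6515 -.098 .22 -.75 11.5
```

```text
time: 20.82
ee_pos: [0.524, -0.3752, 0.0293]
ee_rot: [[0.186, 0.983, -0.002], [0.983, -0.186, 0.003], [0.002, -0.002, -1.0]]
contact_force: [-0.2, -1.4, 5.4]
grip_width: 0.0514
finger_force: 25.0
time: 21.4
ee_pos: [0.525, -0.376, 0.231]
ee_rot: [[0.185, 0.983, 0.001], [0.983, -0.185, 0.0], [0.001, 0.001, -1.0]]
contact_force: [-0.4, -0.1, -1.5]
grip_width: 0.0514
finger_force: 25.0
held: cx -0.0003 cy 0.0008 cz 0.0195 pitch deg 0.6
shift [0.2961 0.0738 0.0091] turn [-8.3  9.5 79.8] rows>= 12 q [-42.  33.  68.   0.  79. -32.]
```

```bash
python3 -m crank '.296 .073 .005 -8.3 9.5 79.8 .03; .296 .073 .005 -8.3 9.5 79.8 .03; .296 .073 .005 -8.3 9.5 79.8 .03; .296 .073 .005 -8.3 9.5 79.8 .03; .296 .073 .005 -8.3 9.5 79.8 .03; .296 .073 .005 -8.3 9.5 79.8 .03; .296 .073 .005 -8.3 9.5 79.8 .03; .296 .073 .005 -8.3 9.5 79.8 .03; .296 .073 .005 -8.3 9.5 79.8 .03; .296 .073 .005 -8.3 9.5 79.8 .03; .296 .073 .005 -8.3 9.5 79.8 .03; .296 .073 .005 -8.3 9.5 79.8 .03; .296 .073 .005 -8.3 9.5 79.8 .03; .296 .073 .005 -8.3 9.5 79.8 .03; .296 .073 .005 -8.3 9.5 79.8 .03'; python3 held.py; python3 go.py .649 -.0975 .134 -.75 11.5
python3 - <<'E'
from h import *
p=get_image("wrist"); cv2.imwrite("pics/w7.png",p["img"])
E
```

```text
time: 22.7
ee_pos: [0.6503, -0.0981, 0.2224]
ee_rot: [[0.981, -0.013, 0.196], [-0.012, -1.0, -0.002], [0.196, -0.001, -0.981]]
contact_force: [-0.3, 0.5, -0.5]
grip_width: 0.0518
finger_force: 25.0
held: cx -0.0004 cy -0.0004 cz 0.0224 pitch deg 0.7
shift [-0.0189 -0.0006  0.0868] turn [-0.   0.2  0. ] rows>= 3 q [-17.  29.  78.   4.  63.  73.]
```

View pics/w7.png

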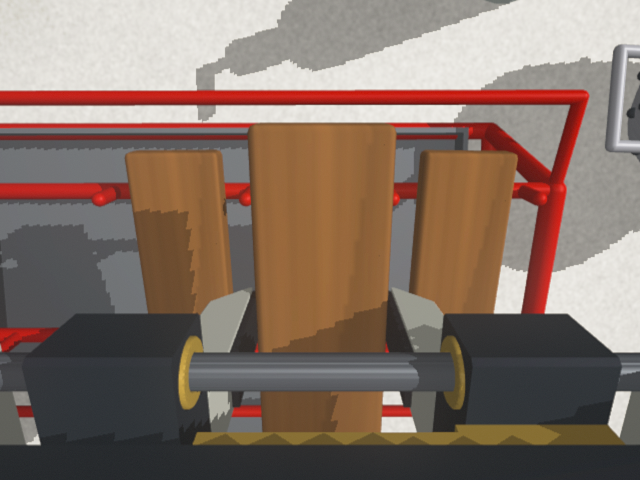

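Board held over bay 2, at (322,270), centred between its neighbours whose rear ends are at (175,152) and (468,152). Lowering.

```bash
python3 -m crank '-.004 0 .02 0 0 0 .03; -.008 0 .04 0 0 0 .03; -.013 0 .06 0 0 0 .03; -.016 0 .072 0 0 0 .03; -.018 0 .079 0 0 0 .03; -.018 0 .083 0 0 0 .03; -.019 0 .085 0 0 0 .03; -.019 0 .085 0 0 0 .03'; python3 -m crank '0 0 .002 0 0 0 .03; 0 0 .003 0 0 0 .03; 0 0 .003 0 0 0 .03'
```

```text
time: 23.47
ee_pos: [0.6493, -0.0982, 0.1371]
ee_rot: [[0.98, -0.014, 0.199], [-0.014, -1.0, -0.003], [0.199, -0.0, -0.98]]
contact_force: [-0.4, 0.5, -1.3]
grip_width: 0.0518
finger_force: 25.0
time: 23.72
ee_pos: [0.6499, -0.0982, 0.1343]
ee_rot: [[0.98, -0.014, 0.199], [-0.014, -1.0, -0.003], [0.199, -0.0, -0.98]]
contact_force: [-0.1, 0.4, -0.2]
grip_width: 0.0518
finger_force: 25.0
```

```bash
python3 -m crank '0 0 .001 0 0 0 .03; 0 0 .0015 0 0 0 .03; 0 0 .0015 0 0 0 .03'; python3 -m crank '-.001 0 .001 0 0 0 .03; -.001 0 .001 0 0 0 .03'
```

```text
time: 23.97
ee_pos: [0.6501, -0.0982, 0.1338]
ee_rot: [[0.98, -0.014, 0.2], [-0.014, -1.0, -0.003], [0.2, 0.0, -0.98]]
contact_force: [-3.7, 1.2, 7.3]
grip_width: 0.0516
finger_force: 25.0
time: 24.13
ee_pos: [0.65, -0.0982, 0.1338]
ee_rot: [[0.979, -0.014, 0.202], [-0.014, -1.0, -0.003], [0.202, 0.0, -0.979]]
contact_force: [-3.8, 0.6, 11.6]
grip_width: 0.0517
finger_force: 25.0
```

```bash
python3 -m crank '0 0 -.001 0 0 0 .060; 0 0 -.001 0 0 0 .060; 0 0 -.001 0 0 0 .060; 0 0 -.001 0 0 0 .060; 0 0 -.02 0 0 0 .060; 0 0 -.05 0 0 0 .060; 0 0 -.09 0 0 0 .060; 0 0 -.13 0 0 0 .060;  0 0 -.15 0 0 0 .060; 0 0 -.15 0 0 0 .060'; python3 bays.py wrist
python3 go.py .457 .292 .26 79 0
```

```text
time: 24.97
ee_pos: [0.6209, -0.0983, 0.2845]
ee_rot: [[0.978, -0.014, 0.208], [-0.013, -1.0, -0.005], [0.208, 0.003, -0.978]]
contact_force: [0.5, -0.0, 0.8]
grip_width: 0.0598
finger_force: 0.0
bay2 dx 1.7 dy 2.4 yaw 1.1 size 146x58 slope 11.9 roll 1.3 n 12867  world 654.8 -13.1 0.3
bay1 dx 1.2 dy -1.5 yaw -0.0 size 147x53 slope 11.8 roll -0.1 n 13498  world 653.2 -99.0 -0.8
bay0 dx 1.8 dy -2.6 yaw -0.6 size 148x57 slope 11.8 roll -1.3 n 12778  world 652.7 -182.1 -1.4
shift [-0.1693 -0.3877 -0.0141] turn [  8.2  -9.7 -79.5] rows>= 12 q [-18.  23.  78.   4.  68.  72.]
```

```bash
python3 -m crank '-.169 -.388 0 8.2 -9.7 -79.5 .07; -.169 -.388 0 8.2 -9.7 -79.5 .07; -.169 -.388 0 8.2 -9.7 -79.5 .07; -.169 -.388 0 8.2 -9.7 -79.5 .07; -.169 -.388 0 8.2 -9.7 -79.5 .07; -.169 -.388 0 8.2 -9.7 -79.5 .07; -.169 -.388 0 8.2 -9.7 -79.5 .07; -.169 -.388 0 8.2 -9.7 -79.5 .07; -.169 -.388 0 8.2 -9.7 -79.5 .07; -.169 -.388 0 8.2 -9.7 -79.5 .07; -.169 -.388 0 8.2 -9.7 -79.5 .07; -.169 -.388 0 8.2 -9.7 -79.5 .07; -.169 -.388 0 8.2 -9.7 -79.5 .07; -.169 -.388 0 8.2 -9.7 -79.5 .07; -.169 -.388 0 8.2 -9.7 -79.5 .07; -.169 -.388 0 8.2 -9.7 -79.5 .07'
python3 - <<'E'
from h import *
p=get_image("wrist"); print(boards(p)); cv2.imwrite("pics/w8.png",p["img"])
for n in("wrist","top","side"):
    p=get_image(n); w=cloud(p); t=w[(w[...,2]>.02)&(w[...,2]<.085)&(w[...,0]>.54)&(w[...,0]<.8)&(w[...,1]>.23)&(w[...,1]<.43)]
    for a,b in((.02,.045),(.045,.06),(.06,.085)):
        u=t[(t[:,2]>a)&(t[:,2]<b)]
        if len(u)>20: print(n,a,len(u),np.percentile(u,[1,99],axis=0).round(3).tolist())
E
python3 go.py .457 .292 .028 79 0
```

```text
time: 26.35
ee_pos: [0.4593, 0.2919, 0.2444]
ee_rot: [[0.193, 0.981, -0.005], [0.981, -0.193, 0.001], [0.0, -0.005, -1.0]]
contact_force: [0.6, -0.4, -0.4]
grip_width: 0.07
finger_force: 0.0
[[346.8, 457.5, -11.1, 148.0, 39.1, np.float64(3.1), 7030], [570.1, 387.8, -78.5, 113.1, 51.0, np.float64(15.0), 9039], [458.2, 292.9, 79.2, 147.6, 50.5, np.float64(15.3), 9436]]
wrist 0.02 4941 [[0.639, 0.29, 0.02], [0.701, 0.404, 0.045]]
wrist 0.045 4881 [[0.648, 0.299, 0.045], [0.698, 0.397, 0.06]]
wrist 0.06 4715 [[0.659, 0.311, 0.06], [0.693, 0.385, 0.071]]
top 0.02 560 [[0.639, 0.287, 0.02], [0.757, 0.403, 0.045]]
top 0.045 620 [[0.648, 0.296, 0.045], [0.747, 0.396, 0.06]]
top 0.06 897 [[0.66, 0.306, 0.06], [0.737, 0.386, 0.074]]
side 0.02 813 [[0.55, 0.314, 0.02], [0.755, 0.419, 0.045]]
side 0.045 521 [[0.648, 0.307, 0.045], [0.75, 0.4, 0.06]]
side 0.06 1301 [[0.657, 0.307, 0.06], [0.742, 0.39, 0.075]]
shift [-0.0007 -0.0013  0.2169] turn [-0.3 -0.  -0.1] rows>= 6 q [24. 22. 84.  0. 74. 35.]
```

View pics/w8.png

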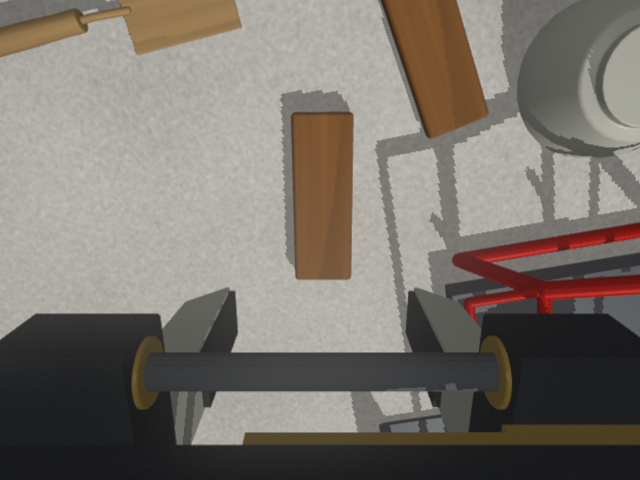

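```bash
python3 -m crank '.001 -.001 .04 0 0 0 .07; .001 -.001 .08 0 0 0 .07; .001 -.001 .12 0 0 0 .07; .001 -.001 .16 0 0 0 .07; .001 -.001 .195 0 0 0 .07; .001 -.001 .217 0 0 0 .07; .001 -.001 .217 0 0 0 .07; .001 -.001 .217 0 0 0 .03; .001 -.001 .217 0 0 0 .03; .001 -.001 .217 0 0 0 .03; .001 -.001 .217 0 0 0 .03; .001 -.001 .217 0 0 0 .03; .001 -.001 .217 0 0 0 .03' 25; python3 -m crank '0 0 -.04 0 0 0 .03; 0 0 -.08 0 0 0 .03; 0 0 -.12 0 0 0 .03; 0 0 -.16 0 0 0 .03; 0 0 -.20 0 0 0 .03; 0 0 -.20 0 0 0 .03;0 0 -.20 0 0 0 .03'; python3 held.py; python3 go.py .651 .066 .22 -.75 11.5
```

```text
time: 27.63
ee_pos: [0.458, 0.2942, 0.0288]
ee_rot: [[0.191, 0.982, -0.003], [0.982, -0.191, 0.002], [0.002, -0.003, -1.0]]
contact_force: [-0.1, -0.6, 5.8]
grip_width: 0.0521
finger_force: 25.0
time: 28.22
ee_pos: [0.4591, 0.2942, 0.2303]
ee_rot: [[0.191, 0.982, 0.0], [0.982, -0.191, 0.004], [0.004, -0.0, -1.0]]
contact_force: [-0.3, -0.3, -2.0]
grip_width: 0.0516
finger_force: 25.0
held: cx -0.0009 cy 0.0007 cz 0.0192 pitch deg 0.3
shift [-0.1867  0.2329  0.0069] turn [-8.2  9.7 79.5] rows>= 12 q [24. 23. 86.  0. 71. 35.]
```

```bash
python3 -m crank '-.187 .233 .003 -8.2 9.7 79.5 .03; -.187 .233 .003 -8.2 9.7 79.5 .03; -.187 .233 .003 -8.2 9.7 79.5 .03; -.187 .233 .003 -8.2 9.7 79.5 .03; -.187 .233 .003 -8.2 9.7 79.5 .03; -.187 .233 .003 -8.2 9.7 79.5 .03; -.187 .233 .003 -8.2 9.7 79.5 .03; -.187 .233 .003 -8.2 9.7 79.5 .03; -.187 .233 .003 -8.2 9.7 79.5 .03; -.187 .233 .003 -8.2 9.7 79.5 .03; -.187 .233 .003 -8.2 9.7 79.5 .03; -.187 .233 .003 -8.2 9.7 79.5 .03; -.187 .233 .003 -8.2 9.7 79.5 .03; -.187 .233 .003 -8.2 9.7 79.5 .03; -.187 .233 .003 -8.2 9.7 79.5 .03'; python3 held.py; python3 go.py .651 .066 .136 -.75 11.5
```

```text
time: 29.52
ee_pos: [0.6509, 0.0658, 0.2222]
ee_rot: [[0.981, -0.013, 0.196], [-0.012, -1.0, -0.002], [0.196, -0.0, -0.981]]
contact_force: [0.9, 0.2, -1.4]
grip_width: 0.0517
finger_force: 25.0
held: cx -0.0024 cy -0.0004 cz 0.0219 pitch deg 0.6
shift [-0.0171 -0.0003  0.0848] turn [-0.   0.2  0. ] rows>= 3 q [-1. 29. 78.  0. 62. 90.]
```

```bash
python3 -m crank '-.004 0 .02 0 0 0 .03; -.008 0 .04 0 0 0 .03; -.012 0 .06 0 0 0 .03; -.015 0 .072 0 0 0 .03; -.016 0 .079 0 0 0 .03; -.016 0 .083 0 0 0 .03; -.017 0 .087 0 0 0 .03; -.017 0 .087 0 0 0 .03'; python3 -m crank '0 0 .001 0 0 0 .03; 0 0 .002 0 0 0 .03; 0 0 .002 0 0 0 .03'
```

```text
time: 30.23
ee_pos: [0.652, 0.0657, 0.1348]
ee_rot: [[0.98, -0.014, 0.198], [-0.014, -1.0, -0.002], [0.198, -0.0, -0.98]]
contact_force: [0.3, 1.1, -0.9]
grip_width: 0.0514
finger_force: 25.0
time: 30.48
ee_pos: [0.6528, 0.0658, 0.1338]
ee_rot: [[0.98, -0.014, 0.2], [-0.014, -1.0, -0.002], [0.2, -0.0, -0.98]]
contact_force: [-0.0, -0.3, 1.1]
grip_width: 0.0515
finger_force: 25.0
```

```bash
python3 -m crank '-.001 0 .001 0 0 0 .03; -.001 0 .001 0 0 0 .03'; python3 -m crank '0 0 0 0 0 0 .060; 0 0 0 0 0 0 .060; 0 0 0 0 0 0 .060; 0 0 0 0 0 0 .060; 0 0 -.02 0 0 0 .060; 0 0 -.05 0 0 0 .060; 0 0 -.09 0 0 0 .060; 0 0 -.13 0 0 0 .060;  0 0 -.15 0 0 0 .060; 0 0 -.15 0 0 0 .060'; python3 bays.py wrist
python3 -c "
from h import *
print(boards(get_image('top')))"
python3 go.py .568 .402 .24 101 0
```

```text
time: 30.65
ee_pos: [0.6527, 0.0658, 0.1336]
ee_rot: [[0.979, -0.014, 0.202], [-0.014, -1.0, -0.002], [0.202, -0.0, -0.979]]
contact_force: [0.2, 0.1, 4.9]
grip_width: 0.0513
finger_force: 25.0
time: 31.48
ee_pos: [0.6232, 0.0663, 0.2853]
ee_rot: [[0.978, -0.014, 0.208], [-0.013, -1.0, -0.003], [0.208, -0.0, -0.978]]
contact_force: [0.9, -0.4, 1.2]
grip_width: 0.0596
finger_force: 0.0
bay2 dx 2.1 dy -2.3 yaw 0.4 size 148x58 slope 11.8 roll -1.4 n 12742  world 655.1 -17.8 -0.4
bay1 dx 2.7 dy -5.5 yaw -0.0 size 147x64 slope 11.7 roll -3.2 n 14719  world 654.7 -103.0 -0.8
bay0 dx -0.8 dy 23.3 yaw 10.6 size 150x33 slope 11.0 roll -14.5 n 6101  world 650.4 -156.1 9.8
bay3 dx 1.0 dy 0.1 yaw 0.1 size 147x54 slope 11.8 roll -0.2 n 13432  world 655.2 66.7 -0.6
[[567.2, 402.9, -77.8, 147.0, 46.0, np.float64(14.3), 652]]
shift [-0.0651 -0.335   0.027 ] turn [  10.2   -8.3 -101.4] rows>= 15 q [-1. 23. 78.  0. 67. 90.]
```

```bash
python3 -m crank '-.065 -.335 .027 10.2 -8.3 -101.5 .07; -.065 -.335 .027 10.2 -8.3 -101.5 .07; -.065 -.335 .027 10.2 -8.3 -101.5 .07; -.065 -.335 .027 10.2 -8.3 -101.5 .07; -.065 -.335 .027 10.2 -8.3 -101.5 .07; -.065 -.335 .027 10.2 -8.3 -101.5 .07; -.065 -.335 .027 10.2 -8.3 -101.5 .07; -.065 -.335 .027 10.2 -8.3 -101.5 .07; -.065 -.335 .027 10.2 -8.3 -101.5 .07; -.065 -.335 .027 10.2 -8.3 -101.5 .07; -.065 -.335 .027 10.2 -8.3 -101.5 .07; -.065 -.335 .027 10.2 -8.3 -101.5 .07; -.065 -.335 .027 10.2 -8.3 -101.5 .07; -.065 -.335 .027 10.2 -8.3 -101.5 .07; -.065 -.335 .027 10.2 -8.3 -101.5 .07; -.065 -.335 .027 10.2 -8.3 -101.5 .07; -.065 -.335 .027 10.2 -8.3 -101.5 .07'
python3 -c "
from h import *
print(boards(get_image('wrist')))"
python3 go.py .568 .403 .030 101.5 0
```

```text
time: 33.0
ee_pos: [0.5677, 0.4017, 0.2372]
ee_rot: [[-0.191, 0.982, -0.004], [0.982, 0.191, -0.002], [-0.001, -0.004, -1.0]]
contact_force: [1.0, 0.0, 0.1]
grip_width: 0.0697
finger_force: 0.0
[[359.3, 472.9, 2.3, 120.9, 63.6, np.float64(2.7), 9443], [567.2, 405.9, -78.1, 147.9, 50.4, np.float64(15.2), 9930]]
shift [0.0014 0.0012 0.2077] turn [-0.2  0.  -0.5] rows>= 5 q [29. 39. 56.  0. 85. 18.]
```

```bash
python3 -m crank '.004 0 .04 0 0 -.5 .07; .004 0 .08 0 0 -.5 .07; .004 0 .12 0 0 -.5 .07; .004 0 .16 0 0 -.5 .07; .004 0 .19 0 0 -.5 .07; .004 0 .208 0 0 -.5 .07; .004 0 .208 0 0 -.5 .07; .004 0 .208 0 0 -.5 .03; .004 0 .208 0 0 -.5 .03; .004 0 .208 0 0 -.5 .03; .004 0 .208 0 0 -.5 .03; .004 0 .208 0 0 -.5 .03; .004 0 .208 0 0 -.5 .03' 25; python3 -m crank '0 0 -.04 0 0 0 .03; 0 0 -.08 0 0 0 .03; 0 0 -.12 0 0 0 .03; 0 0 -.16 0 0 0 .03; 0 0 -.20 0 0 0 .03; 0 0 -.20 0 0 0 .03;0 0 -.20 0 0 0 .03'; python3 held.py; python3 go.py .652 .148 .22 -.75 11.5
```

```text
time: 34.13
ee_pos: [0.5682, 0.4065, 0.034]
ee_rot: [[-0.201, 0.98, 0.003], [0.98, 0.201, 0.002], [0.001, 0.003, -1.0]]
contact_force: [-0.4, -0.2, 6.1]
grip_width: 0.0513
finger_force: 25.0
time: 34.72
ee_pos: [0.5682, 0.4064, 0.2354]
ee_rot: [[-0.201, 0.98, 0.005], [0.98, 0.201, 0.003], [0.002, 0.006, -1.0]]
contact_force: [-0.7, 0.2, -3.1]
grip_width: 0.0513
finger_force: 25.0
held: cx -0.0007 cy 0.001 cz 0.0236 pitch deg 0.2
shift [-0.2696  0.0313  0.0121] turn [-10.3   8.2 101.9] rows>= 15 q [29. 39. 57.  0. 84. 18.]
```

```bash
python3 -m crank '-.27 .031 .01 -10.3 8.2 102 .03; -.27 .031 .01 -10.3 8.2 102 .03; -.27 .031 .01 -10.3 8.2 102 .03; -.27 .031 .01 -10.3 8.2 102 .03; -.27 .031 .01 -10.3 8.2 102 .03; -.27 .031 .01 -10.3 8.2 102 .03; -.27 .031 .01 -10.3 8.2 102 .03; -.27 .031 .01 -10.3 8.2 102 .03; -.27 .031 .01 -10.3 8.2 102 .03; -.27 .031 .01 -10.3 8.2 102 .03; -.27 .031 .01 -10.3 8.2 102 .03; -.27 .031 .01 -10.3 8.2 102 .03; -.27 .031 .01 -10.3 8.2 102 .03; -.27 .031 .01 -10.3 8.2 102 .03; -.27 .031 .01 -10.3 8.2 102 .03; -.27 .031 .01 -10.3 8.2 102 .03; -.27 .031 .01 -10.3 8.2 102 .03'; python3 held.py; python3 go.py .651 .148 .140 -.75 11.5
python3 - <<'E'
from h import *
p=get_image("wrist"); cv2.imwrite("pics/w9.png",p["img"])
E
```

```text
time: 36.18
ee_pos: [0.6509, 0.1476, 0.2193]
ee_rot: [[0.981, -0.012, 0.194], [-0.012, -1.0, -0.004], [0.194, 0.002, -0.981]]
contact_force: [-0.2, -0.1, -1.9]
grip_width: 0.0518
finger_force: 25.0
held: cx -0.0022 cy -0.0004 cz 0.0272 pitch deg 0.7
shift [-0.0158 -0.0006  0.0782] turn [0.1 0.2 0.1] rows>= 2 q [ 7. 30. 76. -2. 63. 98.]
```

View pics/w9.png

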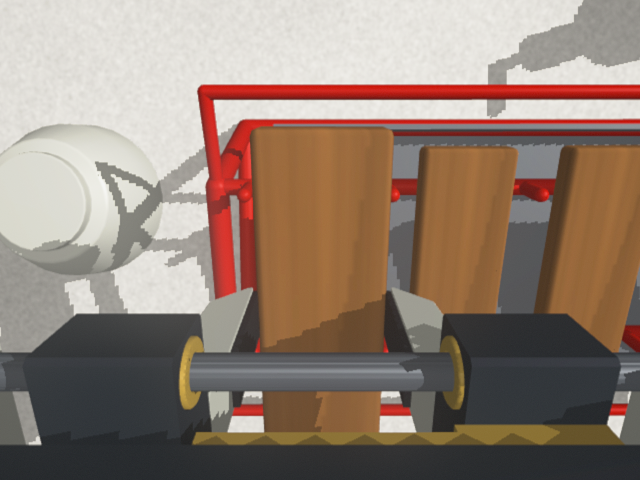

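Held board at (322,270), tines of bay 5 at (245,190) and (396,190): centred. Lowering.

```bash
python3 -m crank '-.004 0 .02 0 0 0 .03; -.008 0 .04 0 0 0 .03; -.012 0 .06 0 0 0 .03; -.015 0 .070 0 0 0 .03; -.016 0 .075 0 0 0 .03; -.016 0 .078 0 0 0 .03; -.016 0 .078 0 0 0 .03'; python3 -m crank '0 0 .001 0 0 0 .03; 0 0 .002 0 0 0 .03; 0 0 .002 0 0 0 .03'
```

```text
time: 36.87
ee_pos: [0.652, 0.1475, 0.142]
ee_rot: [[0.98, -0.014, 0.199], [-0.013, -1.0, -0.004], [0.199, 0.001, -0.98]]
contact_force: [-0.1, 0.8, -0.6]
grip_width: 0.0509
finger_force: 25.0
time: 37.12
ee_pos: [0.6524, 0.1475, 0.1407]
ee_rot: [[0.98, -0.014, 0.2], [-0.014, -1.0, -0.004], [0.2, 0.001, -0.98]]
contact_force: [-0.3, 0.3, -1.5]
grip_width: 0.0514
finger_force: 25.0
```

```bash
python3 -m crank '-.001 0 .001 0 0 0 .03; -.001 0 .002 0 0 0 .03;-.001 0 .002 0 0 0 .03'; python3 -m crank '0 0 .001 0 0 0 .03; 0 0 .001 0 0 0 .03'
```

```text
time: 37.37
ee_pos: [0.6515, 0.1476, 0.1384]
ee_rot: [[0.98, -0.014, 0.199], [-0.013, -1.0, -0.004], [0.199, 0.001, -0.98]]
contact_force: [-2.0, 0.1, 2.7]
grip_width: 0.0515
finger_force: 25.0
time: 37.53
ee_pos: [0.6516, 0.1476, 0.1383]
ee_rot: [[0.98, -0.014, 0.199], [-0.013, -1.0, -0.004], [0.199, 0.001, -0.98]]
contact_force: [-6.7, -0.6, 9.2]
grip_width: 0.051
finger_force: 25.0
```

```bash
python3 -m crank '0 0 0 0 0 0 .060; 0 0 0 0 0 0 .060; 0 0 0 0 0 0 .060; 0 0 0 0 0 0 .060; 0 0 -.02 0 0 0 .060; 0 0 -.05 0 0 0 .060; 0 0 -.09 0 0 0 .060; 0 0 -.13 0 0 0 .060;  0 0 -.15 0 0 0 .060; 0 .08 -.17 0 0 0 .060; 0 .12 -.17 0 0 0 .060; 0 .163 -.17 0 0 0 .060; 0 .163 -.17 0 0 0 .060; 0 .163 -.17 0 0 0 .060'; python3 bays.py wrist
python3 - <<'E'
from h import *
p=get_image("wrist"); w=cloud(p); cv2.imwrite("pics/end.png",p["img"])
t=w[(abs(w[...,2]-.056)<.006)&(w[...,0]>.42)&(w[...,0]<.53)&(abs(w[...,1])<.09)]; print("tab",len(t),np.percentile(t,[2,50,98],axis=0).round(3).tolist() if len(t) else 0)
# tine tips: red pixels well above the rail plane
hsv=cv2.cvtColor(p["img"],cv2.COLOR_BGR2HSV); red=((hsv[...,0]<4)|(hsv[...,0]>174))&(hsv[...,1]>120)
h=w[...,2]-(.105+.205*(w[...,0]-.6565)); n,l,st,_=cv2.connectedComponentsWithStats((red&(h>.008)&(w[...,0]>.59)&(w[...,0]<.73)).astype(np.uint8))
for i in range(1,n):
    if 15<st[i,4]<3000: q=w[l==i]; print("tine",np.median(q,0).round(4),st[i,4])
E
```

```text
time: 38.7
ee_pos: [0.6158, -0.0217, 0.3039]
ee_rot: [[0.98, -0.02, 0.199], [-0.019, -1.0, -0.008], [0.199, 0.004, -0.98]]
contact_force: [0.3, -0.3, -0.8]
grip_width: 0.0601
finger_force: 0.0
bay1 dx 2.2 dy -2.5 yaw -0.2 size 147x57 slope 11.8 roll -1.2 n 12246  world 654.2 -100.0 -1.0
bay2 dx 1.2 dy -0.1 yaw 1.3 size 148x55 slope 11.8 roll -0.1 n 12175  world 654.3 -15.6 0.5
bay0 dx 1.0 dy -3.8 yaw -1.1 size 147x62 slope 11.7 roll -3.1 n 12962  world 651.9 -183.3 -1.9
bay3 dx 0.9 dy 2.0 yaw 0.2 size 148x58 slope 11.8 roll 1.3 n 12254  world 655.1 68.5 -0.6
bay4 dx -0.2 dy 3.5 yaw 0.4 size 148x63 slope 11.8 roll 2.9 n 13170  world 655.1 152.1 -0.3
tab 609 [[0.47, -0.06, 0.054], [0.473, -0.012, 0.056], [0.477, 0.035, 0.058]]
tine [ 0.6999 -0.1361  0.1341] 148
tine [ 0.6991 -0.2176  0.1327] 190
tine [0.7011 0.025  0.1348] 113
tine [ 0.7002 -0.0554  0.1348] 111
tine [0.7031 0.1873 0.1333] 189
tine [0.7023 0.1057 0.1337] 152
tine [ 0.6024 -0.2168  0.1119] 157
tine [ 0.6043 -0.0546  0.1134] 117
tine [ 0.6033 -0.1354  0.1128] 127
tine [0.6063 0.1885 0.1121] 154
tine [0.6056 0.1071 0.1127] 129
tine [0.6049 0.0262 0.1133] 116
```

View pics/end.png

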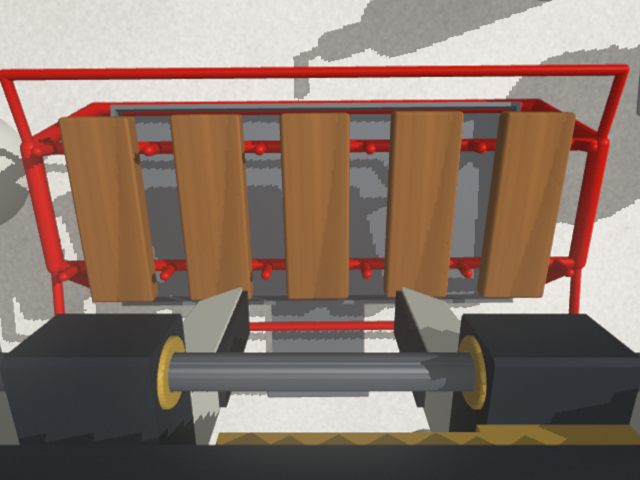

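The final picture shows five boards in an even row, at columns 107, 212, 315, 427 and 528, each between its tines. All are within about 2 mm and 1.5° of target, and the tray is home. Handing in.

```bash
python3 -c "
from plant import *
print(finish_job())"
```

```text
the job is handed in; nothing more can be done
None
```

I pushed the drip tray home against its stop first, then laid the four loose boards and straightened the askew one, and handed the job in at about 39 s on the robot's clock. All five bays are filled; by the camera each board is roughly 4 mm or less from its bay point and within 1.5° of square. The cup, bowl, spice tray and red look-alike were never touched, and no verdict came back when I handed in.

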